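Nest the dome covers of ceiling sensors

ROBOT

A 6-joint arm with a two-finger parallel gripper is mounted at the origin on the work surface. World frame = base frame: x ahead of the robot, y to its left, z up, the work surface at z = 0. Lengths are in m, angles in rad, forces in N, time in s.
With the tool pointing down it reaches from about 0.275 to 0.725 m from the base axis. Payload 15.9 kg.
Tool frame: the origin (TCP) lies on the centre line of the jaws, within the pads' length; the fingertips stand 25 mm ahead of it and the grasp point (between the pads) lies 6 mm ahead of it (bot.finger_overhang is the distance from the TCP to the fingertips, in m); x points along the fingers, y is the direction in which the jaws open and shut, and the axes are right-handed (so a half turn about x gives the same grasp; the last joint's range is limited). The gripper opens to 85 mm and grips with 20 to 120 N. Pads are 22 mm wide; open, the fingers measure 114 mm over their backs; the gripper's body (76 mm by 85 mm) begins 54 mm behind the grasp point. The pads swing forward as they close: fully open they stand 13 mm farther back than shut.
Start: joints at [-1.281, 0.213, -0.034, 1.323, 0, 1.571], TCP at [0.143, -0.479, 0.256] pointing down, gripper open.
Joint ranges: [-2.98, 2.98], [-0.74, 1.72], [-1.14, 1.35], [-2.1, 2.04], [-1.57, 1.44], [-3.14, 3.14]. Speed limits (rad/s): [1.89, 1.89, 2.39, 2.57, 3.14, 3.14].

INTERFACE

Orientations are given as a 3x3 rotation matrix whose columns are the frame's x, y, z axes.
In Python, from station import bot, viewer gives the robot as it stands.
- The arm moves only by the tool play_rows, never from a script. Its arguments are lists of equal length, an entry for each row: "twist": the turn, a rotation vector about the tool's x, y, z in rad, a list of three; "xyz": the shift along the tool's x, y, z in cm, a list of three; "hand": the gripper command: -1 is fully open, 1 is shut, values between are in proportion. A call has exactly 10 rows; each row is the pose to reach, as a shift and turn from the pose commanded when the call began, along the tool's axes at that moment; what a row does not reach only later rows make up. A row lasts 1/8 s, in which the tool goes at most 62.5 mm and 10.7 degrees, less where a joint would pass 70% of its speed; a pose out of reach is approached as far as the arm can. A call with a gripper value outside its range is refused whole. The fingers move at their own pace and stop on an object; "squeeze" is the grip in N (left out, the last holds). Time passes only in rows, so rows that repeat a pose let the fingers close, or fill a call up. It gives the time, the measured TCP pose, the force and the opening at its end, in the units of the state.
- bot.observe(): the state, without advancing time (a new reading comes with each control period).
- viewer.capture(name): name is "scene" or "top"; returns a dict with "image" (400x640x3 uint8, red, green, blue), "z_map" (400x640 float32, m along the optical axis (not along the pixel's ray), 0 where there is no reading), "intrinsics" (3x3 intrinsics, pixels), "extrinsics" (4x4, takes a point from world to camera coordinates). Camera axes: x right, y down, z forward; pixel columns grow to the right and rows downward; lengths in m; the calibration is good to about 2 mm. A picture is of the moment at which its call begins.
- bot.hand_in(): hands the job in, once; it reports no verdict.
The state is a dict: "time": time; "q": joint angles; "qvel": joint speeds; "joint_efforts": joint torques, N m; "tool_pos": TCP position; "ee_rot": TCP orientation; "wrist_force": force on the tool from outside, world axes, zero at the start; "ft_torque": the same for the moment, N m; "grip_width": finger opening in m.
Only numpy, scipy, OpenCV 4.12 (cv2) and the standard library are available. Lean on these libraries where they do the work, as an engineer would, in place of code of your own. Each camera call takes 0.05 s, during which the arm holds its last target.

TASK

The empty dome covers of three ceiling sensors lie mouth up on the desk. Nest them into one tidy stack where the large cover stands: the medium cover upright in the middle of the large one, and the small cover upright inside the medium one, all still mouth up. Leave the fourth sensor, the one that is still closed and lies dome up, where it is.

Things in the scene. Friction and masses are not known exactly. Their poses are not given: they have to be found in the camera images.
- cover_large: Large empty dome cover, white plastic, inverted (mouth up) like a shallow bowl: mouth 168 mm across outside with three short mounting tabs that stick out 7 mm, 34 mm high, wall 3.5 mm, flat crown 72 mm across on the desk. Its inner floor is flat, about 65 mm across, 4 mm above its underside; inside it is about 130 mm across at 15 mm height and 145 mm at 22 mm. Loose, about 160 g; it stays where it is. Origin: centre of its underside, z up out of the mouth.
- cover_medium: Medium empty dome cover, white plastic, inverted (mouth up) like a small bowl: mouth 64 mm across outside, 36 mm high, 60 mm across at half height, wall 3 mm, flat crown 34 mm across on the desk; its flat inner floor, about 30 mm across, is 4 mm above its underside. About 60 g; grip it across the outside of the mouth from above. In the large cover it stands 6 mm above that one's rim. Origin: centre of its underside, z up out of the mouth.
- cover_small: Small empty dome cover, white plastic, lying inverted (mouth up) like a narrow cup with straight sides above a rounded crown: mouth 42 mm across outside, 50 mm high, wall 3 mm, flat crown 22 mm across on the desk. Loose, about 40 g; can be gripped across the outside of the mouth from above. Set down inside the medium cover it stands 18 mm above that one's rim. Origin: centre of its underside, z up out of the mouth.
- sensor_closed: Closed ceiling sensor, white plastic, lying dome up, not hollow: round base 90 mm across and 12 mm high, with a closed dome 64 mm across on it, 42 mm high overall. To be left alone. Origin: centre of its underside, z up.

How it is judged:
By the outcome, as a careful person would: the job done as asked, in the order asked, and still so for the second after the job is handed in, with the robot touching nothing.
It also fails if it takes over 54 s, if anything falls off the work surface, if the arm or the gripper's body presses on something with over 40 N, if the wrist force passes 120 N, or if a joint passes its speed limit or range.

## Working session

There is one attempt and no reset: what is moved stays moved. The work goes in short steps, Python scripts to look and compute and a tool call to move; the robot and the scene stay as the last step left them, time stands still between calls to the robot, and variables do not carry over. Pictures are saved under pics/ and viewed, and the job is handed in when it is done.

Besides the shell and the picture viewer there is one more tool, called after "Request:" as a command line: name --argument value ..., lists and objects as JSON in quotes. play_rows: Moves the arm, as the interface text tells. Its arguments: {"type":"object","properties":{"twist":{"type":"array"},"xyz":{"type":"array"},"hand":{"type":"array"},"squeeze":{"type":"number"}},"required":["twist","xyz","hand"]}

```bash
ls; mkdir -p pics
python3 - <<'E'
from station import bot, viewer
import numpy as np, cv2
s=bot.observe()
for k,v in s.items(): print(k,np.round(v,4).tolist())
print(bot.finger_overhang)
for n in("scene","top"):
    c=viewer.capture(n); cv2.imwrite(f"pics/{n}0.png",c["image"][:,:,::-1]); np.savez(f"{n}0.npz",**c)
    print(n,np.round(c["intrinsics"],1).tolist(),np.round(c["extrinsics"],3).tolist())
E
```

```text
pics
time 0.0
q [-1.281, 0.2133, -0.0351, 1.3235, 0.0, 1.5708]
qvel [-0.0016, 0.0011, -0.0005, 0.0003, 0.0011, -0.0003]
joint_efforts [0.0006, -68.6163, 48.7111, 0.0178, 0.0, 0.0]
tool_pos [0.1428, -0.4789, 0.2558]
ee_rot [[-0.0003, 0.2857, -0.9583], [0.001, -0.9583, -0.2857], [-1.0, -0.0011, -0.0]]
wrist_force [-0.001, 0.3481, -1.003]
ft_torque [0.0019, 0.0312, -0.0045]
grip_width 0.0854
0.025
scene [[514.2, 0.0, 319.6], [0.0, 514.2, 195.3], [0.0, 0.0, 1.0]] [[0.556, 0.831, 0.012, -0.355], [0.456, -0.293, -0.84, -0.19], [-0.695, 0.472, -0.542, 1.54], [0.0, 0.0, 0.0, 1.0]]
top [[365.3, 0.0, 320.2], [0.0, 365.3, 196.1], [0.0, 0.0, 1.0]] [[0.027, -1.0, -0.01, 0.047], [-0.995, -0.026, -0.097, 0.517], [0.096, 0.012, -0.995, 0.932], [0.0, 0.0, 0.0, 1.0]]
```

View pics/scene0.png

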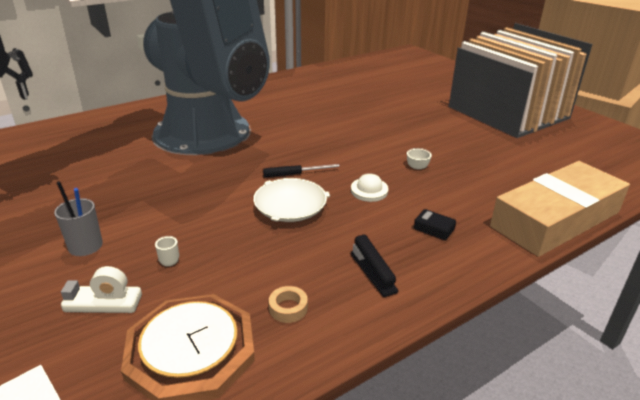

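View pics/top0.png

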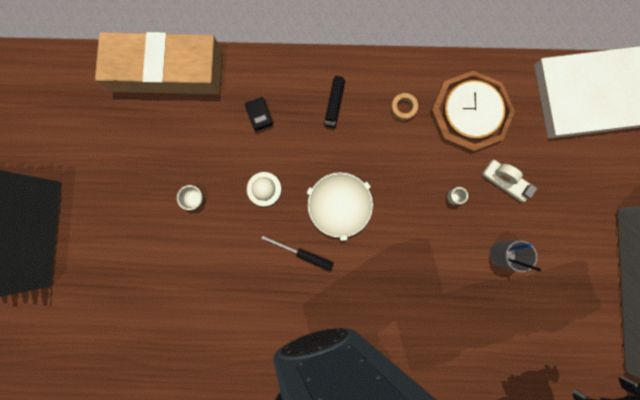

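The top view shows the large cover at px (340,205), the medium at (190,198), the small at (457,197) and the closed sensor at (263,188). The pen cup at (515,257) and the tape dispenser at (510,180) are close to the small one. Next I'll measure them.

```bash
cat > h.py <<'E'
import numpy as np, cv2
from scipy.optimize import least_squares
def cloud(c):
    z=c["z_map"]; K=c["intrinsics"]; E=c["extrinsics"]
    v,u=np.indices(z.shape)
    p=np.stack([(u-K[0,2])/K[0,0]*z,(v-K[1,2])/K[1,1]*z,z],-1)
    w=(p-E[:3,3])@E[:3,:3]
    w[z<=0]=np.nan
    return w
def proj(c,P):
    p=c["extrinsics"][:3,:3]@np.asarray(P).T+c["extrinsics"][:3,3:]
    q=c["intrinsics"]@p; return (q[:2]/q[2]).T
def rimfit(c,u0,v0,half,R,zr,Rb,crop=None):
    """silhouette of white blob vs rendered hull of rim circle (R,zr) and base (Rb,0): fit x,y"""
    im=c["image"].astype(int)
    sat=im.max(2)-im.min(2)
    m=((im.min(2)>70)&(sat<60)).astype(np.uint8)
    b=np.zeros_like(m); b[v0-half:v0+half,u0-half:u0+half]=m[v0-half:v0+half,u0-half:u0+half]
    n,l,st,ce=cv2.connectedComponentsWithStats(b)
    k=1+np.argmax(st[1:,4]); return (l==k).astype(np.uint8),st[k],ce[k]
def hullmask(c,x,y,prof,S=8):
    a=np.linspace(0,2*np.pi,72)
    P=np.concatenate([np.stack([x+r*np.cos(a),y+r*np.sin(a),0*a+z],1) for r,z in prof])
    q=proj(c,P); return cv2.convexHull(q.astype(np.float32))[:,0]
E
python3 - <<'E'
from h import *
prof={'large':[(.084,.034),(.036,0)],'med':[(.032,.036),(.030,.018),(.017,0)],'small':[(.021,.05),(.021,.02),(.011,0)],'sensor':[(.045,0),(.045,.012)]}
px={'top':{'large':(340,205,45),'med':(190,198,20),'small':(457,197,16),'sensor':(263,188,22)},
'scene':{'large':(290,200,45),'med':(418,159,17),'small':(168,250,20),'sensor':(370,187,24)}}
for n in px:
    c=dict(np.load(n+"0.npz")); w=cloud(c)
    print(n,'desk z', np.nanmedian(w[150:300,100:160,2]) if n=='top' else np.nanmedian(w[230:300,200:240,2]))
    for k,(u,v,h) in px[n].items():
        m,st,ce=rimfit(c,u,v,h,0,0,0)
        pts=w[m>0]
        # centroid-of-silhouette fit
        def f(p):
            q=hullmask(c,p[0],p[1],prof[k]); M=cv2.moments(q.reshape(-1,1,2)); return [M['m10']/M['m00']-ce[0],M['m01']/M['m00']-ce[1]]
        x0=np.nanmedian(pts[:,:2],0)
        r=least_squares(f,x0,diff_step=1e-4)
        q=hullmask(c,*r.x,prof[k])
        print(k,'depthmed',x0.round(4),'sil',r.x.round(4),'area',st[4],round(cv2.contourArea(q)),'z',np.nanpercentile(pts[:,2],[2,98]).round(3),
         'bbox',st[:4],np.r_[q.min(0),q.max(0)-q.min(0)].round(1))
        hi=pts[pts[:,2]>prof[k][0][1]-.008]
        if len(hi)>5: print('   rim ctr',((np.nanmin(hi,0)+np.nanmax(hi,0))/2).round(4),(np.nanmax(hi,0)-np.nanmin(hi,0)).round(3))
E
```

```text
top desk z 0.00013064192441786352
large depthmed [0.4966 0.0076] sil [0.4954 0.009 ] area 3559 3295 z [-0.     0.036] bbox [306 172  68  69] [307.4 172.2  64.9  64.7]
   rim ctr [0.4905 0.0102 0.0328] [0.174 0.169 0.014]
med depthmed [0.5051 0.4106] sil [0.5036 0.4033] area 560 501 z [-0.001  0.038] bbox [176 184  27  27] [175.9 184.8  26.1  24.5]
   rim ctr [0.5025 0.3999 0.0338] [0.061 0.062 0.012]
small depthmed [ 0.5278 -0.3032] sil [ 0.5266 -0.2955] area 313 279 z [-0.001  0.054] bbox [448 186  21  19] [447.8 186.5  20.6  17.3]
   rim ctr [ 0.5244 -0.2934  0.0494] [0.039 0.041 0.015]
sensor depthmed [0.5314 0.2094] sil [0.5342 0.2131] area 1020 906 z [-0.002  0.043] bbox [246 171  36  36] [246.3 171.6  34.2  33.8]
   rim ctr [0.5353 0.2143 0.021 ] [0.096 0.095 0.05 ]
scene desk z 0.0003536915745967624
large depthmed [0.4752 0.0248] sil [0.4994 0.0114] area 2582 2309 z [0.    0.035] bbox [253 177  77  45] [253.1 178.9  73.4  40.1]
   rim ctr [0.4933 0.0138 0.0317] [0.175 0.169 0.011]
med depthmed [0.5017 0.4073] sil [0.5029 0.4071] area 430 394 z [-0.     0.038] bbox [406 148  26  21] [406.6 148.1  24.4  20.6]
   rim ctr [0.5049 0.4038 0.0335] [0.064 0.069 0.011]
small depthmed [ 0.5387 -0.2901] sil [ 0.5277 -0.2893] area 602 552 z [-0.001  0.051] bbox [155 236  25  30] [154.7 236.1  24.2  29.7]
   rim ctr [ 0.5288 -0.2901  0.0472] [0.044 0.042 0.01 ]
sensor depthmed [0.5515 0.2017] sil [0.5291 0.2212] area 838 698 z [-0.001  0.043] bbox [350 173  39  29] [350.8 176.3  36.7  23.4]
   rim ctr [0.5224 0.2265 0.021 ] [0.122 0.115 0.046]
```

Run:
```python
from h import *
for n in('scene','top'):
    c=dict(np.load(n+"0.npz")); w=cloud(c)
    d=np.linalg.norm(w[...,:2]-[.143,-.479],axis=-1)
    m=(d<.1)&(w[...,2]>.15)
    z=w[m]; print(n,m.sum(), np.sort(z[:,2])[:12].round(4), z.min(0) if len(z) else '')
    print(proj(c,[[.143,-.479,.231],[.143+.0122,-.479-.041,.231],[.143-.0122,-.479+.041,.231]]).round(0))
c=dict(np.load("scene0.npz"));cv2.imwrite('pics/z.png',cv2.resize(c["image"][20:120,0:100,::-1],None,fx=6,fy=6,interpolation=cv2.INTER_CUBIC))
c=dict(np.load("top0.npz"));k=c["image"][150:250,400:560,::-1];cv2.imwrite('pics/z2.png',cv2.resize(k,None,fx=5,fy=5,interpolation=cv2.INTER_CUBIC))
```

```text
scene 894 [0.2449 0.2457 0.2463 0.2464 0.2465 0.2469 0.2473 0.2476 0.248  0.2483
 0.2487 0.2491] [ 0.11229291 -0.46374176  0.24493734]
[[  3. 111.]
 [-19. 117.]
 [ 23. 105.]]
top 469 [0.2451 0.2457 0.2458 0.246  0.2461 0.2461 0.2462 0.2465 0.2466 0.2467
 0.2473 0.2479] [ 0.12489963 -0.53302681  0.24507386]
[[591. 384.]
 [612. 378.]
 [570. 390.]]
```

View pics/z.png

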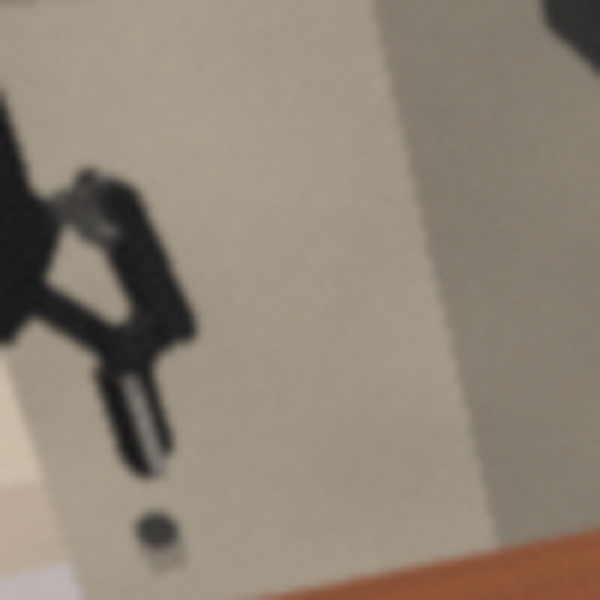

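View pics/z2.png

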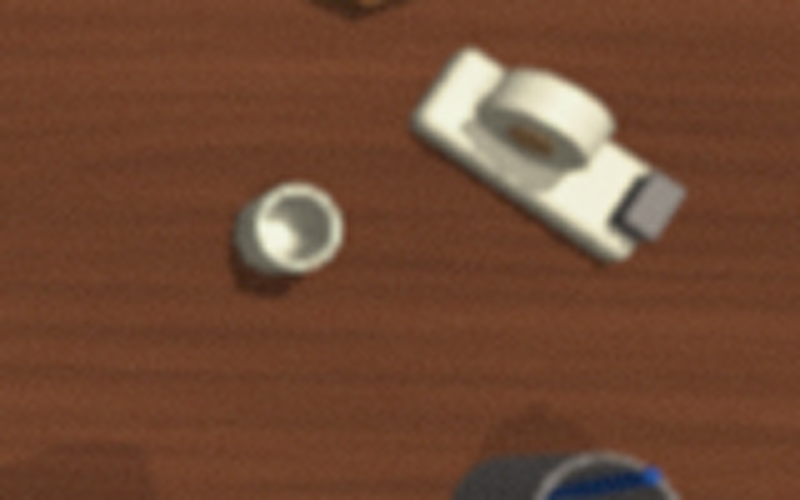

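The medium cover is at about (0.503, 0.405) and the small at (0.527, -0.292). The large is at about (0.496, 0.011). When the gripper is open, the fingertips are about 11 mm ahead of the TCP. I'll turn the jaws to world x and head for the medium cover.

Request:
play_rows --twist '[[-0.18,0,0],[-0.36,0,0],[-0.54,0,0],[-0.72,0,0],[-0.9,0,0],[-1.08,0,0],[-1.26,0,0],[-1.28,0,0],[-1.28,0,0],[-1.28,0,0]]' --xyz '[[0,-4,-3.4],[0.5,-8,-6.9],[1,-12,-10.3],[2,-16,-13.8],[3,-20,-17.2],[4,-24,-20.7],[5,-28,-24.1],[5,-32,-27.6],[5,-36,-31],[5,-39.7,-34.5]]' --hand '[-1,-1,-1,-1,-1,-1,-1,-1,-1,-1]' --squeeze 25

```text
time: 1.35
tool_pos: [0.3603, 0.0018, 0.2063]
ee_rot: [[0.0, 1.0, -0.0], [-0.0, -0.0, -1.0], [-1.0, 0.0, 0.0]]
wrist_force: [0.2, -1.4, 0.7]
grip_width: 0.0854
```

Request:
play_rows --twist '[[0,0,0],[0,0,0],[0,0,0],[0,0,0],[0,0,0],[0,0,0],[0,0,0],[0,0,0],[0,0,0],[0,0,0]]' --xyz '[[0.5,2,-4.5],[1.5,4,-9.5],[2.5,6,-14.5],[3.5,8,-19.5],[4.5,10,-24.5],[5.5,12,-29.5],[7,13.5,-34.5],[8.5,14.3,-38.5],[9.5,14.3,-40.5],[9.5,14.3,-40.5]]' --hand '[-1,-1,-1,-1,-1,-1,-1,-1,-1,-1]'

```text
time: 2.6
tool_pos: [0.5026, 0.405, 0.1101]
ee_rot: [[-0.002, 1.0, 0.0], [-0.001, 0.0, -1.0], [-1.0, -0.002, 0.001]]
wrist_force: [-0.2, -0.8, 0.6]
grip_width: 0.0851
```

```bash
cat > snap.py <<'E'
import sys
from station import bot, viewer
from h import *
tag,us,vs,ut,vt=sys.argv[1],*map(int,sys.argv[2:6])
s=bot.observe(); print(s['time'],np.round(s['tool_pos'],4),np.round(s['wrist_force'],2),round(s['grip_width'],4))
o=[]
for n,u,v in(('scene',us,vs),('top',ut,vt)):
    c=viewer.capture(n); np.savez(f"{n}_{tag}.npz",**c)
    u0=min(max(u-40,0),560);v0=min(max(v-50,0),300)
    o.append(cv2.resize(c["image"][v0:v0+100,u0:u0+80,::-1],None,fx=5,fy=5,interpolation=cv2.INTER_CUBIC)); print(n,'crop origin',u0,v0,'scale 5')
cv2.imwrite(f'pics/{tag}.png',np.hstack(o))
E
python3 snap.py a 418 140 190 190
```

```text
2.6 [0.5026 0.405  0.1101] [-0.23 -0.81  0.63] 0.0851
scene crop origin 378 90 scale 5
top crop origin 150 140 scale 5
```

View pics/a.png

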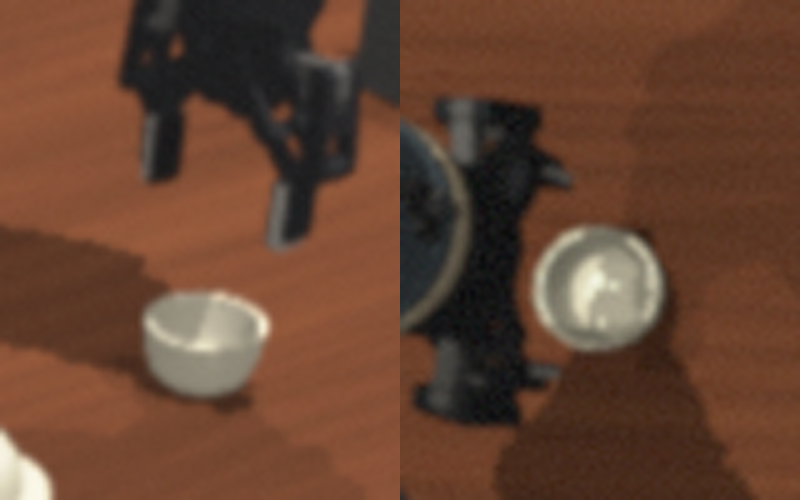

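Run:
```python
from h import *
for n in('scene','top'):
    c=dict(np.load(n+"_a.npz"))
    w=cloud(c)
    print(n,proj(c,[[.5026+.0425,.405,.098],[.5026-.0425,.405,.098],[.503,.405,.036]]).round(1))
    a=np.linspace(0,2*np.pi,100)
    im=cv2.resize(c['image'][:,:,::-1],None,fx=5,fy=5,interpolation=cv2.INTER_CUBIC)
    for x,y,col in((.503,.405,(0,0,255)),):
        q=proj(c,np.stack([x+.032*np.cos(a),y+.032*np.sin(a),0*a+.036],1)); cv2.polylines(im,[(q*5+2).astype(int).reshape(-1,1,2)],True,col,1)
    for s in(-1,1):
      for dy in(-.011,.011):
        q=proj(c,[[.5026+s*.0425,.405+dy,.098],[.5026+s*.0425,.405+dy,.128]]); cv2.line(im,*[tuple(int(t) for t in p*5+2) for p in q],(0,255,0),1)
    u0,v0=(378,90) if n=='scene' else (150,140)
    im=im[v0*5:v0*5+500,u0*5:u0*5+400]
    o=im if n=='scene' else np.hstack([o,im])
cv2.imwrite('pics/a2.png',o)
```

```text
scene [[432.5 138.9]
 [409.7 126.7]
 [418.2 153.9]]
top [[179.2 177.6]
 [176.9 212.4]
 [187.5 197.2]]
```

View pics/a2.png

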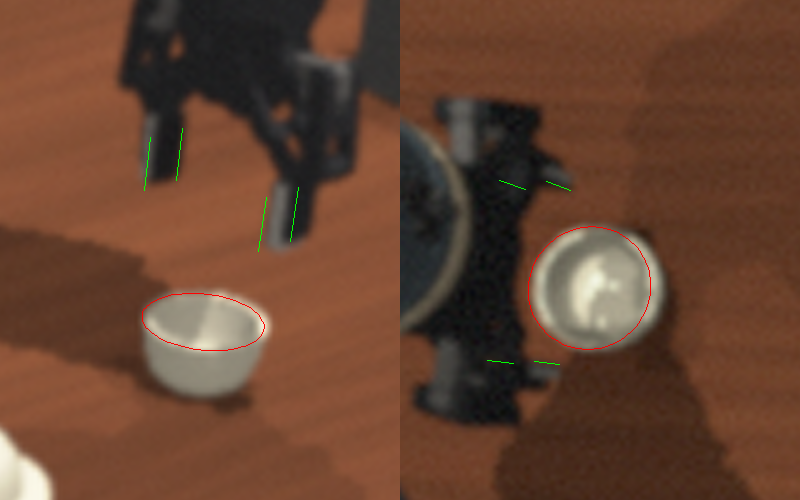

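The scene view shows the cover rim at about px (419,154). The fingers straddle it along world x at about px (409,126) and (436,139). Compared with the fingertips, the cover is about 3 mm nearer in y, at roughly 0.402. I'll correct for that, go down and grip.

Request:
play_rows --twist '[[0,0,0],[0,0,0],[0,0,0],[0,0,0],[0,0,0],[0,0,0],[0,0,0],[0,0,0],[0,0,0],[0,0,0]]' --xyz '[[1,0,0.3],[3,0,0.3],[5,0,0.3],[7,0,0.3],[8,0,0.3],[8,0,0.3],[8,0,0.3],[8,0,0.3],[8,0,0.3],[8,0,0.3]]' --hand '[-1,-1,-1,-1,-1,-1,1,1,1,1]' --squeeze 25

```text
time: 3.95
tool_pos: [0.5039, 0.402, 0.0327]
ee_rot: [[0.001, 1.0, -0.001], [0.001, -0.001, -1.0], [-1.0, 0.001, -0.001]]
wrist_force: [-1.8, -3.0, 9.2]
grip_width: 0.0633
```

```bash
python3 snap.py b 418 140 190 190
```

```text
3.95 [0.5039 0.402  0.0327] [-1.76 -2.97  9.22] 0.0633
scene crop origin 378 90 scale 5
top crop origin 150 140 scale 5
```

View pics/b.png

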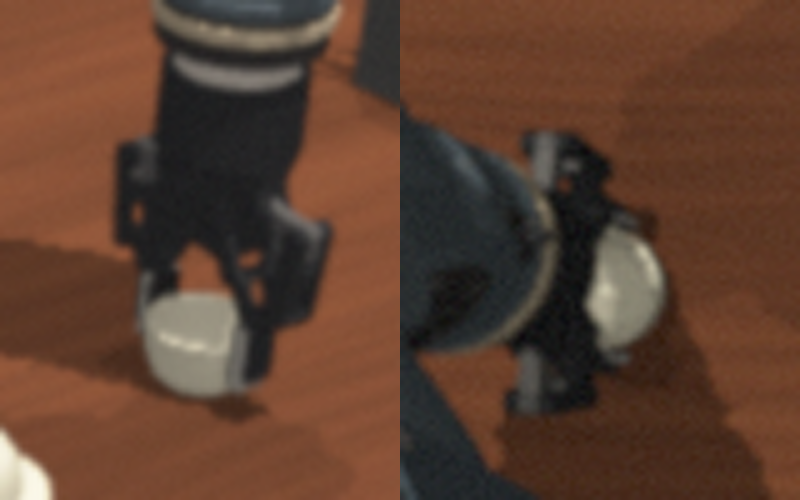

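The grip closed at 63.3 mm, with both pads on the rim in the scene view at about px (410,150) and (427,157). The rim ellipse looks unchanged. I'll lift and check for tilt.

Request:
play_rows --twist '[[0,0,0],[0,0,0],[0,0,0],[0,0,0],[0,0,0],[0,0,0],[0,0,0],[0,0,0],[0,0,0],[0,0,0]]' --xyz '[[0,0,0],[-0.5,0,0],[-1.5,0,0],[-3,0,0],[-5,0,0],[-7,0,0],[-9,0,0],[-10,0,0],[-10,0,0],[-10,0,0]]' --hand '[1,1,1,1,1,1,1,1,1,1]'

```text
time: 5.3
tool_pos: [0.5032, 0.4015, 0.1306]
ee_rot: [[-0.001, 1.0, -0.001], [-0.001, -0.001, -1.0], [-1.0, -0.001, 0.001]]
wrist_force: [-1.1, -0.7, -1.4]
grip_width: 0.063
```

```bash
python3 snap.py c 418 110 183 180
```

```text
5.3 [0.5032 0.4015 0.1306] [-1.07 -0.69 -1.39] 0.063
scene crop origin 378 60 scale 5
top crop origin 143 130 scale 5
```

View pics/c.png

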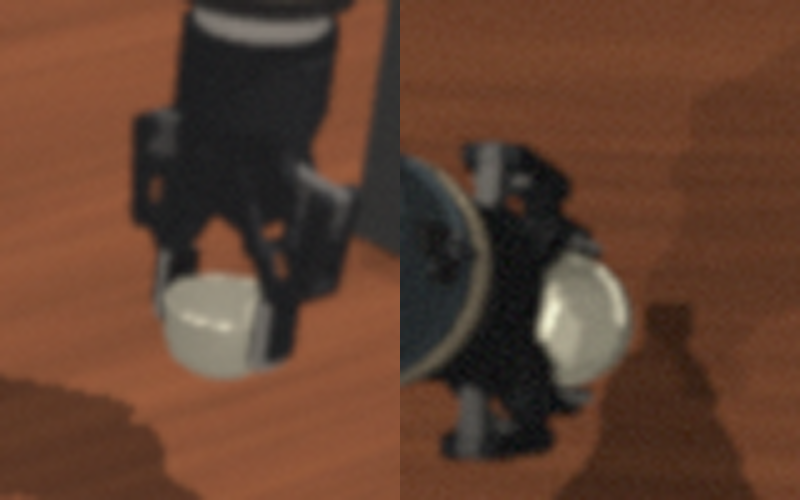

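```bash
cat > ov.py <<'E'
from h import *
def overlay(tag,crops,items,out):
    o=[]
    a=np.linspace(0,2*np.pi,100)
    for n,(u0,v0,wd,ht,S) in crops.items():
        c=dict(np.load(f"{n}_{tag}.npz"))
        im=cv2.resize(c['image'][v0:v0+ht,u0:u0+wd,::-1],None,fx=S,fy=S,interpolation=cv2.INTER_CUBIC)
        for x,y,z,r,col in items:
            q=proj(c,np.stack([x+r*np.cos(a),y+r*np.sin(a),0*a+z],1))
            cv2.polylines(im,[np.int32(((q-[u0,v0])+.5)*S).reshape(-1,1,2)],True,col,1)
        o.append(im)
    cv2.imwrite(out,np.hstack(o))
E
python3 - <<'E'
from ov import *
b=.0979; x,y=.5032,.4015
R=(0,0,255);G=(0,255,0)
overlay('c',{'scene':(378,60,80,100,5),'top':(143,130,80,100,5)},[(x,y,b+.036,.032,R),(x,y,b+.018,.030,G),(x,y,b,.017,R)],'pics/c2.png')
c=dict(np.load('scene_c.npz'));w=cloud(c)
for (cx,cy) in[(225,285),(200,300),(225,310),(225,335),(225,350),(225,365)]:
    u,v=378+cx//5,60+cy//5; print('scene',cx,cy,w[v,u].round(4))
c=dict(np.load('top_c.npz'));w=cloud(c)
for (cx,cy) in[(570,260),(550,320),(570,320),(590,320),(610,320),(622,320),(590,370)]:
    u,v=143+(cx-400)//5,130+cy//5; print('top',cx,cy,w[v,u].round(4))
E
```

```text
scene 225 285 [0.4846 0.4242 0.1304]
scene 200 300 [0.4778 0.4144 0.1217]
scene 225 310 [0.4868 0.4243 0.117 ]
scene 225 335 [0.5274 0.3839 0.1292]
scene 225 350 [0.5265 0.3864 0.1199]
scene 225 365 [0.5256 0.3887 0.1106]
top 570 260 [0.5301 0.396  0.1311]
top 550 320 [0.5044 0.4162 0.1009]
top 570 320 [0.5043 0.4053 0.1038]
top 590 320 [0.5046 0.3958 0.1035]
top 610 320 [0.5051 0.387  0.1011]
top 622 320 [0.502  0.3689 0.1358]
top 590 370 [0.4786 0.383  0.1319]
```

View pics/c2.png

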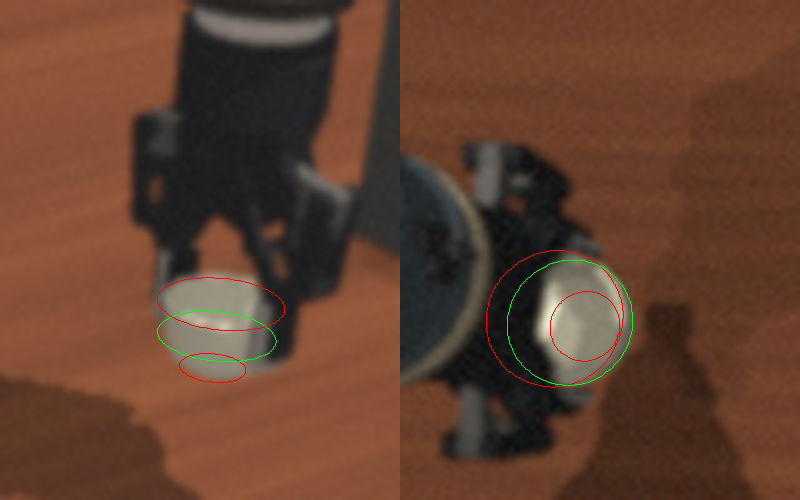

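The depth inside the cover is symmetric about y≈0.4015 (floor about 0.103), so it is upright and centred in the jaws. Next I'll refine the large cover's centre, treating the tabs as outliers.

Run:
```python
from h import *
prof=[(.084,.034),(.083,.030),(.06,.01),(.036,0)]
for n,(u,v,h) in {'top':(340,205,45),'scene':(290,200,45)}.items():
    c=dict(np.load(n+"0.npz"))
    im=c['image'].astype(int)
    m,st,ce=rimfit(c,u,v,h,0,0,0)
    m=cv2.morphologyEx(m,cv2.MORPH_CLOSE,np.ones((3,3)))
    ct=max(cv2.findContours(m,cv2.RETR_EXTERNAL,cv2.CHAIN_APPROX_NONE)[0],key=len)[:,0].astype(float)
    def f(p):
        q=hullmask(c,p[0],p[1],[(r*p[2]/.084,z) for r,z in prof]).reshape(-1,1,2).astype(np.float32)
        return np.array([cv2.pointPolygonTest(q,tuple(map(float,t)),True) for t in ct])
    r=least_squares(f,[.495,.01,.084],loss='soft_l1',f_scale=.3,diff_step=1e-3)
    print(n,r.x.round(4),np.percentile(f(r.x),[5,50,95]).round(2))
    w=cloud(c); pts=w[m>0]; 
    # floor region and rim points
    rr=np.hypot(pts[:,0]-r.x[0],pts[:,1]-r.x[1]); 
    fl=pts[(rr<.045)&(pts[:,2]<.0065)]; print(' floor',len(fl),fl.mean(0).round(4))
    ri=pts[pts[:,2]>.028]
    g=least_squares(lambda p:np.hypot(ri[:,0]-p[0],ri[:,1]-p[1])-.080,[.495,.01],loss='soft_l1',f_scale=.002); print(' rim circ',g.x.round(4),len(ri))
```

```text
top [0.4953 0.0089 0.0855] [-2.84  0.05  0.53]
 floor 665 [0.4941 0.0076 0.0045]
 rim circ [0.4942 0.0081] 586
scene [0.4966 0.0132 0.0851] [-1.88 -0.01  0.63]
 floor 554 [0.4955 0.0139 0.0045]
 rim circ [0.4979 0.0116] 534
```

Request:
play_rows --twist '[[0,0,0],[0,0,0],[0,0,0],[0,0,0],[0,0,0],[0,0,0],[0,0,0],[0,0,0],[0,0,0],[0,0,0]]' --xyz '[[-0.5,0,2],[-0.5,0,6],[-0.5,0,11],[-0.5,0,16],[-0.5,-0.3,21],[-0.5,-0.5,26],[-0.5,-0.6,31],[-0.5,-0.6,35],[-0.5,-0.6,38],[-0.5,-0.6,39]]' --hand '[1,1,1,1,1,1,1,1,1,1]'

```text
time: 6.65
tool_pos: [0.4965, 0.0098, 0.1364]
ee_rot: [[-0.0, 1.0, -0.003], [-0.0, -0.003, -1.0], [-1.0, -0.0, 0.0]]
wrist_force: [0.4, 0.0, -0.9]
grip_width: 0.0628
```

```bash
python3 snap.py d 290 170 335 195
python3 - <<'E'
from ov import *
from station import bot
x,y,z=bot.observe()['tool_pos']; b=z-.032
R=(0,0,255);G=(0,255,0)
overlay('d',{'scene':(240,120,100,130,4),'top':(290,140,100,130,4)},[(x,y,b+.036,.032,R),(x,y,b,.017,R),(.4955,.0105,.034,.084,G),(.4955,.0105,.004,.0325,G)],'pics/d2.png')
c=dict(np.load('top_d.npz'));w=cloud(c)
P=w[140:270,290:390].reshape(-1,3); I=c['image'][140:270,290:390].reshape(-1,3).astype(int)
k=(I.min(1)>70)&(P[:,2]>.09)&(np.hypot(P[:,0]-x,P[:,1]-y)<.04)
P=P[k]; f=P[P[:,2]<b+.008]; print(len(P),'cover floor',f.mean(0).round(4),len(f)); r=P[P[:,2]>b+.028]; print('rim',r.min(0).round(4),r.max(0).round(4))
E
```

```text
6.65 [0.4965 0.0098 0.1364] [ 0.37  0.04 -0.86] 0.0628
scene crop origin 250 120 scale 5
top crop origin 295 145 scale 5
3269 cover floor [nan nan nan] 0
rim [ 0.4574 -0.0145  0.618 ] [0.5162 0.0505 0.6441]<stdin>:9: RuntimeWarning: Mean of empty slice.
  ret = um.true_divide(
```

View pics/d2.png

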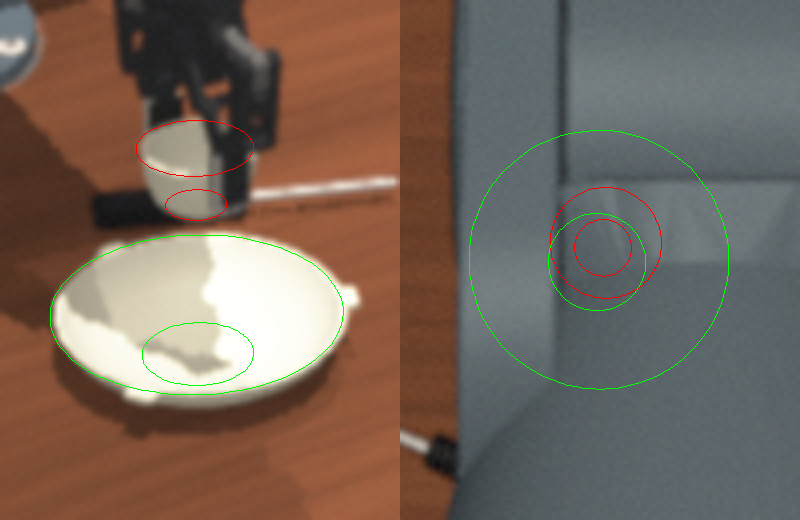

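The scene view shows the medium cover at about px (288,165), hanging over the large cover's centre at about px (290,200). Both have the same small overlay offset, so they line up with each other to a few mm. The arm blocks the top view. I'll lower slowly.

Request:
play_rows --twist '[[0,0,0],[0,0,0],[0,0,0],[0,0,0],[0,0,0],[0,0,0],[0,0,0],[0,0,0],[0,0,0],[0,0,0]]' --xyz '[[1,-0.1,0],[3,-0.1,0],[5,-0.1,0],[7,-0.1,0],[8.3,-0.1,0],[9,-0.1,0],[9.4,-0.1,0],[9.6,-0.1,0],[9.8,-0.1,0],[9.8,-0.1,0]]' --hand '[1,1,1,1,1,1,1,1,1,1]'

```text
time: 8.0
tool_pos: [0.4961, 0.0117, 0.0384]
ee_rot: [[0.0, 1.0, -0.001], [-0.0, -0.001, -1.0], [-1.0, 0.0, 0.0]]
wrist_force: [-0.6, -1.4, -1.4]
grip_width: 0.0628
```

```bash
python3 snap.py e 290 170 335 195
python3 - <<'E'
from ov import *
from station import bot
x,y,z=bot.observe()['tool_pos']; b=z-.032
R=(0,0,255);G=(0,255,0)
overlay('e',{'scene':(240,120,100,130,5)},[(x,y,.040,.032,R),(.4955,.0105,.034,.084,G)],'pics/e2.png')
E
```

```text
8.0 [0.4961 0.0117 0.0384] [-0.57 -1.35 -1.4 ] 0.0628
scene crop origin 250 120 scale 5
top crop origin 295 145 scale 5
```

View pics/e2.png

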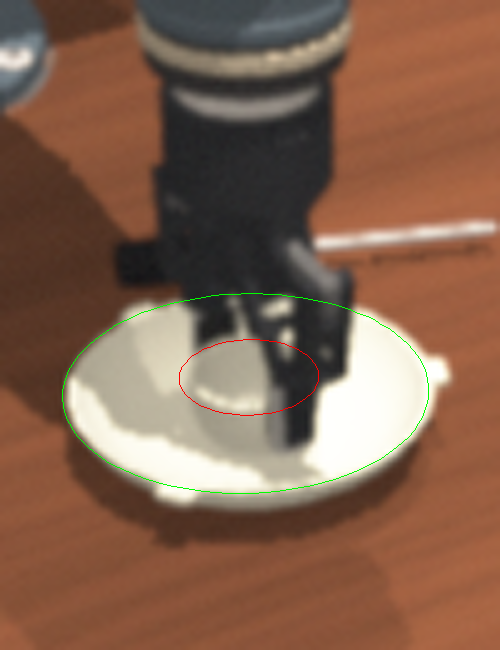

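Request:
play_rows --twist '[[0,0,0],[0,0,0],[0,0,0],[0,0,0],[0,0,0],[0,0,0],[0,0,0],[0,0,0],[0,0,0],[0,0,0]]' --xyz '[[0,0,0.1],[0.05,0,0.1],[0.1,0,0.1],[0.15,0,0.1],[0.2,0,0.1],[0.22,0,0.1],[0.24,0,0.1],[0.26,0,0.1],[0.26,0,0.1],[0.26,0,0.1]]' --hand '[1,1,1,1,1,1,1,1,1,1]'

```text
time: 9.35
tool_pos: [0.4961, 0.0108, 0.0365]
ee_rot: [[0.001, 1.0, -0.001], [-0.0, -0.001, -1.0], [-1.0, 0.001, 0.0]]
wrist_force: [-7.0, 0.2, 20.6]
grip_width: 0.0631
```

Contact was at TCP z 0.0365, about where expected. I'll ease off 1 mm, open part way and lift straight up.

Request:
play_rows --twist '[[0,0,0],[0,0,0],[0,0,0],[0,0,0],[0,0,0],[0,0,0],[0,0,0],[0,0,0],[0,0,0],[0,0,0]]' --xyz '[[-0.1,0,0],[-0.1,0,0],[-0.1,0,0],[-0.1,0,0],[-0.1,0,0],[-0.6,0,0],[-2,0,0],[-4,0,0],[-7,0,0],[-10,0,0]]' --hand '[1,1,-0.75,-0.75,-0.75,-0.75,-0.75,-0.75,-0.75,-0.75]'

```text
time: 10.6
tool_pos: [0.4961, 0.0107, 0.1377]
ee_rot: [[0.001, 1.0, -0.001], [0.0, -0.001, -1.0], [-1.0, 0.001, -0.0]]
wrist_force: [0.3, 0.1, 0.7]
grip_width: 0.0748
```

```bash
python3 snap.py f 290 190 335 195
```

```text
10.6 [0.4961 0.0107 0.1377] [0.28 0.14 0.65] 0.0748
scene crop origin 250 140 scale 5
top crop origin 295 145 scale 5
```

View pics/f.png

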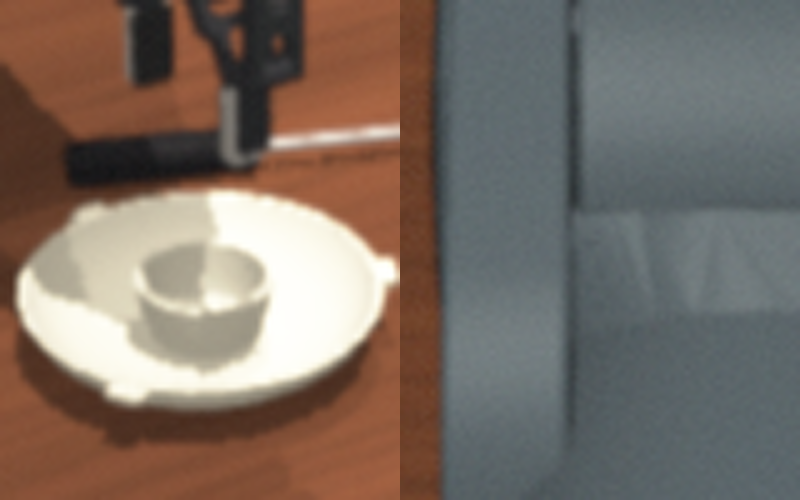

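The scene view shows the medium cover standing upright in the middle of the large one at about px (290,195). Next is the small cover.

Request:
play_rows --twist '[[0,0,0],[0,0,0],[0,0,0],[0,0,0],[0,0,0],[0,0,0],[0,0,0],[0,0,0],[0,0,0],[0,0,0]]' --xyz '[[-0.5,0.3,2.5],[-0.5,0.7,6],[-0.5,1.2,10],[-0.5,1.7,14],[-0.5,2.2,18],[0,2.6,22],[0,3,26],[0,3.1,29],[0,3.1,30.4],[0,3.1,30.4]]' --hand '[-0.75,-0.75,-0.75,-0.75,-0.75,-0.75,-0.75,-0.75,-0.75,-0.75]'

```text
time: 11.95
tool_pos: [0.5266, -0.2935, 0.1357]
ee_rot: [[-0.0, 1.0, -0.002], [0.0, -0.002, -1.0], [-1.0, -0.0, -0.0]]
wrist_force: [-1.2, 0.8, -1.0]
grip_width: 0.0749
```

```bash
python3 snap.py g 168 235 457 197
python3 - <<'E'
from ov import *
from station import bot
s=bot.observe();x,y,z=s['tool_pos']
R=(0,0,255);G=(0,255,0)
sx,sy=.5272,-.2924
h=s['grip_width']/2
overlay('g',{'scene':(128,180,80,100,5),'top':(417,147,80,100,5)},[(sx,sy,.05,.021,R),(sx,sy,.0,.011,R),(x+h,y,z-.0155,.003,G),(x-h,y,z-.0155,.003,G)],'pics/g2.png')
for n in('scene','top'):
    c=dict(np.load(n+'_g.npz')); w=cloud(c); im=c['image'].astype(int)
    P=w.reshape(-1,3); k=(np.hypot(P[:,0]-x,P[:,1]-y)<.08)&(P[:,2]>.07)&(P[:,2]<z+.02)
    P=P[k]; P=P[np.argsort(P[:,2])]; print(n,'low tips',P[:8].round(3).tolist())
E
```

```text
11.95 [ 0.5266 -0.2935  0.1357] [-1.24  0.82 -0.97] 0.0749
scene crop origin 128 185 scale 5
top crop origin 417 147 scale 5
scene low tips [[0.568, -0.297, 0.118], [0.489, -0.296, 0.12], [0.57, -0.286, 0.12], [0.57, -0.293, 0.12], [0.571, -0.299, 0.121], [0.571, -0.288, 0.121], [0.488, -0.294, 0.121], [0.491, -0.291, 0.121]]
top low tips [[0.563, -0.292, 0.125], [0.483, -0.285, 0.127], [0.563, -0.288, 0.128], [0.478, -0.289, 0.128], [0.567, -0.285, 0.129], [0.562, -0.285, 0.13], [0.487, -0.284, 0.13], [0.485, -0.284, 0.13]]
```

View pics/g2.png

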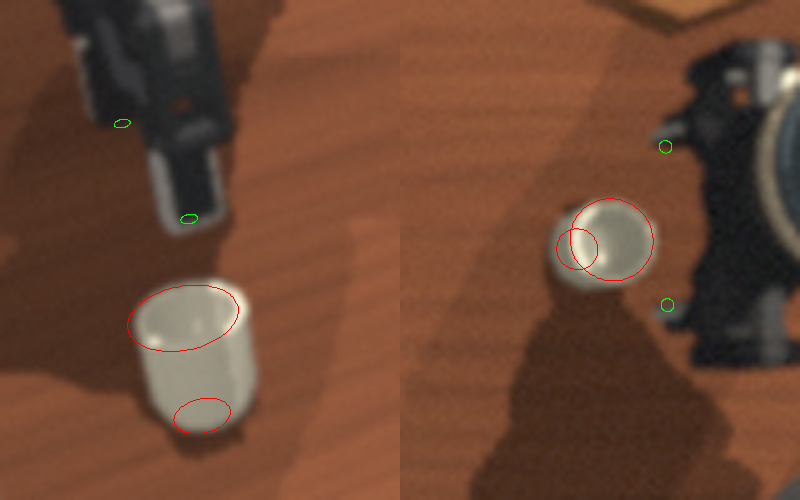

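The scene view shows the small cover's mouth at about px (166,249). The top view shows it at about (459,195), between the fingers. I'll centre it first with a low grip, since pushing near the rim could tip it, and then re-grip near the rim so the fingertips stay above the medium cover when I place it.

Request:
play_rows --twist '[[0,0,0],[0,0,0],[0,0,0],[0,0,0],[0,0,0],[0,0,0],[0,0,0],[0,0,0],[0,0,0],[0,0,0]]' --xyz '[[1,0,-0.1],[3,0,-0.1],[5,0,-0.1],[7.5,0,-0.1],[9.5,0,-0.1],[9.5,0,-0.1],[9.5,0,-0.1],[9.5,0,-0.1],[9.5,0,-0.1],[9.5,0,-0.1]]' --hand '[-0.75,-0.75,-0.75,-0.75,-0.75,-0.75,1,1,1,1]' --squeeze 20

```text
time: 13.3
tool_pos: [0.5272, -0.2925, 0.0417]
ee_rot: [[0.001, 1.0, -0.001], [-0.001, -0.001, -1.0], [-1.0, 0.001, 0.001]]
wrist_force: [-2.1, 1.7, 6.7]
grip_width: 0.0411
```

Request:
play_rows --twist '[[0,0,0],[0,0,0],[0,0,0],[0,0,0],[0,0,0],[0,0,0],[0,0,0],[0,0,0],[0,0,0],[0,0,0]]' --xyz '[[0,0,0],[0,0,0],[0,0,0],[-0.5,0,0],[-1.5,0,0],[-2,0,0],[-2,0,0],[-2,0,0],[-2,0,0],[-2,0,0]]' --hand '[1,-0.3,-0.3,-0.3,-0.3,-0.3,-0.3,-0.3,-0.3,-0.3]'

```text
time: 14.55
tool_pos: [0.5266, -0.2922, 0.0605]
ee_rot: [[-0.0, 1.0, -0.001], [0.0, -0.001, -1.0], [-1.0, -0.0, -0.0]]
wrist_force: [-0.6, -0.2, 0.1]
grip_width: 0.0554
```

```bash
python3 snap.py i 168 235 457 197
```

```text
14.55 [ 0.5266 -0.2922  0.0605] [-0.57 -0.17  0.11] 0.0554
scene crop origin 128 185 scale 5
top crop origin 417 147 scale 5
```

View pics/i.png

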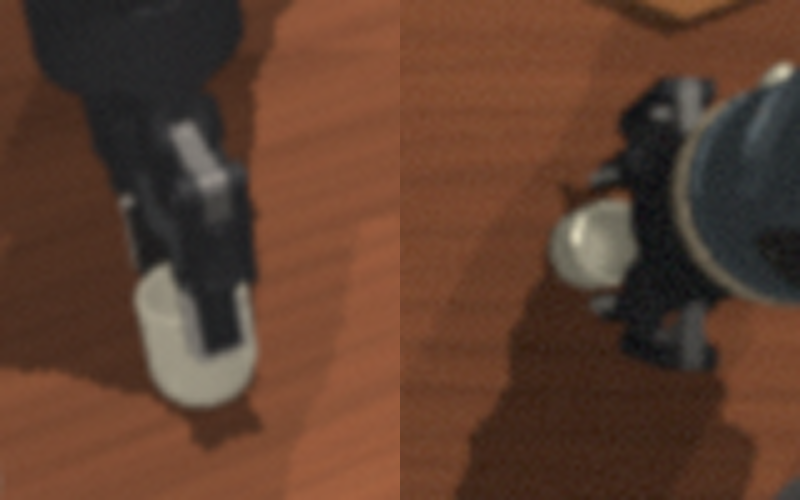

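Run:
```python
from ov import *
x,y,z=.5266,-.2922,.0605
o=[]
for n,(u0,v0) in {'scene':(128,185),'top':(417,147)}.items():
    c=dict(np.load(n+'_i.npz'));S=5
    im=cv2.resize(c['image'][v0:v0+100,u0:u0+80,::-1],None,fx=S,fy=S,interpolation=cv2.INTER_CUBIC)
    for s in(-1,1):
        for dx in(.0277,.0425):
            P=[[x+s*dx,y+e,z+h] for e,h in((-.011,-.022),(.011,-.022),(.011,.01),(-.011,.01))]
            q=proj(c,P); cv2.polylines(im,[np.int32((q-[u0,v0]+.5)*S).reshape(-1,1,2)],True,(0,255,0),1)
    a=np.linspace(0,2*np.pi,60)
    q=proj(c,np.stack([.5272+.021*np.cos(a),y+.021*np.sin(a),0*a+.05],1)); cv2.polylines(im,[np.int32((q-[u0,v0]+.5)*S).reshape(-1,1,2)],True,(0,0,255),1)
    o.append(im)
    w=cloud(c); P=w.reshape(-1,3); I=c['image'].reshape(-1,3)
    k=(I.max(1)<75)&(np.hypot(P[:,0]-x-.035,P[:,1]-y)<.03)&(P[:,2]>.03)&(P[:,2]<.065); print(n,'finger',P[k].min(0).round(4),P[k].max(0).round(4),np.median(P[k],0).round(4))
cv2.imwrite('pics/i2.png',np.hstack(o))
```

```text
scene finger [ 0.564  -0.2979  0.0487] [ 0.571  -0.2837  0.0649] [ 0.5679 -0.2906  0.0573]
top finger [ 0.5521 -0.3045  0.0391] [ 0.5657 -0.2838  0.0634] [ 0.5546 -0.288   0.0566]
```

View pics/i2.png

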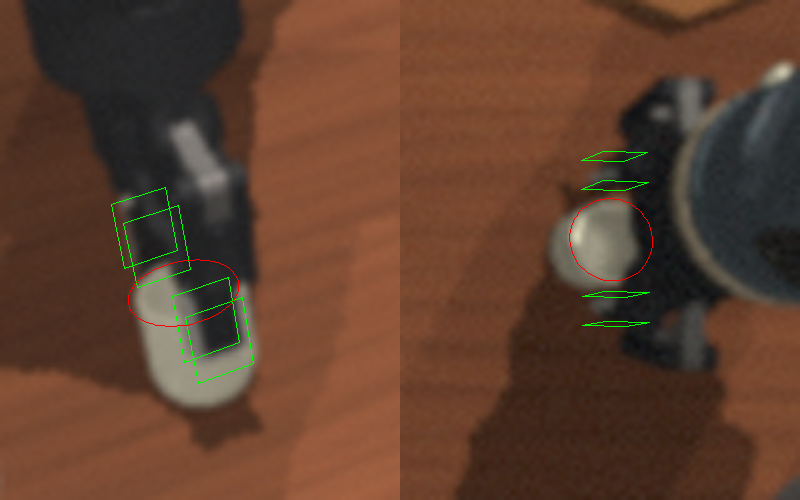

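The modelled fingers and mouth have the same offset, so the small cover is centred in the jaws with the tips about 12 mm below its rim. I'll grip and lift.

Request:
play_rows --twist '[[0,0,0],[0,0,0],[0,0,0],[0,0,0],[0,0,0],[0,0,0],[0,0,0],[0,0,0],[0,0,0],[0,0,0]]' --xyz '[[0,0,0],[0,0,0],[0,0,0],[0,0,0],[-0.5,0,0],[-1.5,0,0],[-3.5,0,0],[-6,0,0],[-8.5,0,0],[-10,0,0]]' --hand '[1,1,1,1,1,1,1,1,1,1]' --squeeze 25

```text
time: 15.9
tool_pos: [0.5271, -0.2925, 0.1624]
ee_rot: [[0.001, 1.0, -0.001], [-0.001, -0.001, -1.0], [-1.0, 0.001, 0.001]]
wrist_force: [0.9, -0.3, -1.2]
grip_width: 0.0401
```

```bash
python3 snap.py j 160 200 462 190
python3 - <<'E'
from ov import *
from station import bot
s=bot.observe();x,y,z=s['tool_pos'];b=z-.0605
overlay('j',{'scene':(120,150,80,100,5),'top':(422,140,80,100,5)},[(x,y,b+.05,.021,(0,0,255)),(x,y,b+.02,.021,(0,255,0)),(x,y,b,.011,(0,0,255))],'pics/j2.png')
for n,(u0,v0) in {'scene':(120,150),'top':(422,140)}.items():
    c=dict(np.load(n+'_j.npz')); w=cloud(c)[v0:v0+100,u0:u0+80]; I=c['image'][v0:v0+100,u0:u0+80].astype(int)
    k=(I.min(2)>75)&(w[...,2]>b-.01)&(w[...,2]<b+.06)&(np.hypot(w[...,0]-x,w[...,1]-y)<.04)
    P=w[k]; print(n,k.sum(),P.min(0).round(4),P.max(0).round(4),b.round(4))
    R=P[P[:,2]>b+.044]; print(' rim',R.min(0).round(4),R.max(0).round(4))
    for lo in np.arange(0,.05,.01):
        Q=P[(P[:,2]>=b+lo)&(P[:,2]<b+lo+.01)]
        if len(Q)>3: print('  ',lo.round(2),len(Q),Q[:,:2].min(0).round(4),Q[:,:2].max(0).round(4))
E
```

```text
15.9 [ 0.5271 -0.2925  0.1624] [ 0.88 -0.29 -1.21] 0.0401
scene crop origin 120 150 scale 5
top crop origin 422 140 scale 5
scene 462 [ 0.5002 -0.3115  0.1063] [ 0.5625 -0.27    0.1608] 0.1019
 rim [ 0.5002 -0.3115  0.1459] [ 0.5625 -0.27    0.1608]
   0.0 30 [ 0.5344 -0.307 ] [ 0.5469 -0.2787]
   0.01 83 [ 0.5272 -0.3106] [ 0.5493 -0.2709]
   0.02 96 [ 0.5212 -0.3107] [ 0.5505 -0.2727]
   0.03 92 [ 0.5088 -0.3109] [ 0.5567 -0.2708]
   0.04 122 [ 0.5002 -0.3115] [ 0.5612 -0.27  ]
top 317 [ 0.5012 -0.3133  0.104 ] [ 0.5518 -0.2735  0.1615] 0.1019
 rim [ 0.5012 -0.3121  0.146 ] [ 0.5518 -0.2735  0.1615]
   0.0 55 [ 0.5152 -0.3107] [ 0.539  -0.2941]
   0.01 53 [ 0.5068 -0.3123] [ 0.5429 -0.2739]
   0.02 52 [ 0.5063 -0.3131] [ 0.5437 -0.2742]
   0.03 55 [ 0.5073 -0.3133] [ 0.5445 -0.2737]
   0.04 52 [ 0.5021 -0.3121] [ 0.5463 -0.2735]
```

View pics/j2.png

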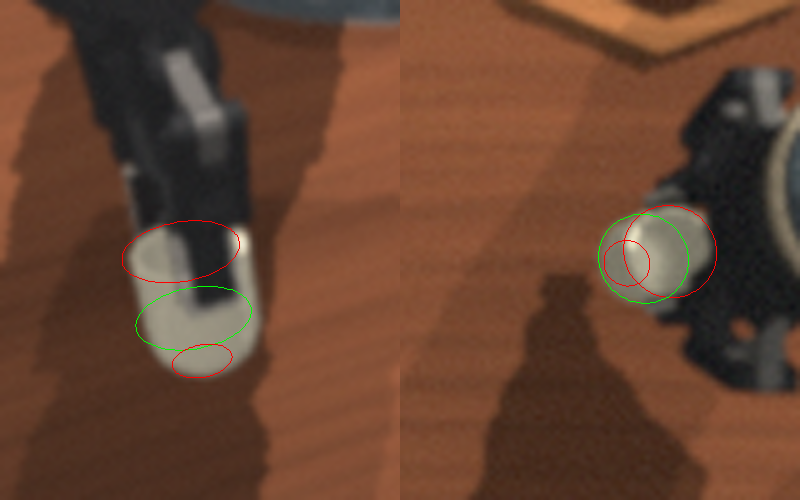

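The small cover hangs upright: its sides show no lean with height, and its centre is at y≈-0.292. I'll move it over the stack and fit the medium cover's rim in the released picture.

Request:
play_rows --twist '[[0,0,0],[0,0,0],[0,0,0],[0,0,0],[0,0,0],[0,0,0],[0,0,0],[0,0,0],[0,0,0],[0,0,0]]' --xyz '[[0,-0.3,-2],[0,-0.7,-5.5],[0,-1.2,-9.5],[0,-1.7,-13.5],[0,-2.2,-17.5],[0,-2.6,-21.5],[0,-3,-25.5],[0,-3.1,-28.5],[0,-3.1,-30.3],[0,-3.1,-30.3]]' --hand '[1,1,1,1,1,1,1,1,1,1]'

```text
time: 17.25
tool_pos: [0.4959, 0.0113, 0.1603]
ee_rot: [[-0.001, 1.0, 0.0], [-0.0, 0.0, -1.0], [-1.0, -0.001, 0.0]]
wrist_force: [0.4, -0.4, -0.4]
grip_width: 0.0404
```

```bash
python3 snap.py k 290 170 335 195
python3 - <<'E'
from ov import *
from station import bot
s=bot.observe();x,y,z=s['tool_pos'];b=z-.0605
R=(0,0,255);G=(0,255,0)
overlay('k',{'scene':(240,110,100,130,5)},[(x,y,b+.05,.021,R),(x,y,b+.02,.021,R),(.4961,.0107,.040,.032,G),(.4955,.0105,.034,.084,(255,0,0))],'pics/k2.png')
c=dict(np.load('scene_k.npz')); w=cloud(c)
I=c['image'].astype(int)
P=w[(I.min(2)>70)]; d=np.hypot(P[:,0]-.496,P[:,1]-.0107)
q=P[(d<.045)&(P[:,2]>.034)&(P[:,2]<.046)]
print('med rim pts',len(q),((q.min(0)+q.max(0))/2).round(4),(q.max(0)-q.min(0)).round(4))
g=least_squares(lambda p:np.hypot(q[:,0]-p[0],q[:,1]-p[1])-.0305,[.496,.0107],loss='soft_l1',f_scale=.002); print('circ',g.x.round(4))
q=P[(d<.11)&(d>.065)&(P[:,2]>.026)&(P[:,2]<.045)]
g=least_squares(lambda p:np.hypot(q[:,0]-p[0],q[:,1]-p[1])-.0815,[.496,.0107],loss='soft_l1',f_scale=.002); print('large circ',g.x.round(4))
q=P[(d<.05)&(P[:,2]>b)&(P[:,2]<b+.037)]; print('small',q.min(0).round(4),q.max(0).round(4))
E
```

```text
17.25 [0.4959 0.0113 0.1603] [ 0.44 -0.4  -0.45] 0.0404
scene crop origin 250 120 scale 5
top crop origin 295 145 scale 5
med rim pts 169 [0.4966 0.0138 0.0382] [0.0663 0.0624 0.0081]
circ [0.4981 0.0133]
large circ [0.4986 0.0111]
small [ 0.4767 -0.0084  0.1026] [0.5198 0.0275 0.1367]
```

View pics/k2.png

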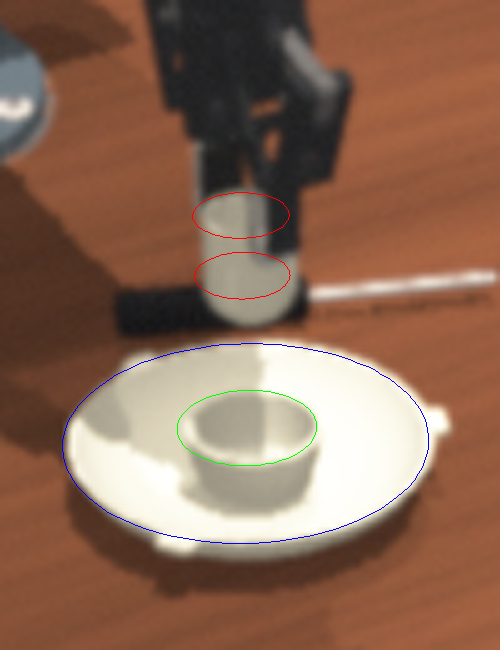

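The scene view shows the small cover at about px (290,160), above the medium cover's mouth at about (290,195). They line up to about 2 mm. I'll lower it slowly.

Request:
play_rows --twist '[[0,0,0],[0,0,0],[0,0,0],[0,0,0],[0,0,0],[0,0,0],[0,0,0],[0,0,0],[0,0,0],[0,0,0]]' --xyz '[[1,0,0.05],[2.5,0,0.05],[4,0,0.05],[5.2,0,0.05],[6.2,0,0.05],[7.2,0,0.05],[8,0,0.05],[8.5,0,0.05],[8.7,0,0.05],[8.7,0,0.05]]' --hand '[1,1,1,1,1,1,1,1,1,1]'

```text
time: 18.6
tool_pos: [0.4961, 0.0103, 0.0738]
ee_rot: [[0.0, 1.0, -0.001], [0.0, -0.001, -1.0], [-1.0, 0.0, -0.0]]
wrist_force: [-0.2, -0.1, 0.1]
grip_width: 0.0405
```

```bash
python3 snap.py l 290 180 335 195
```

```text
18.6 [0.4961 0.0103 0.0738] [-0.17 -0.14  0.07] 0.0405
scene crop origin 250 130 scale 5
top crop origin 295 145 scale 5
```

View pics/l.png

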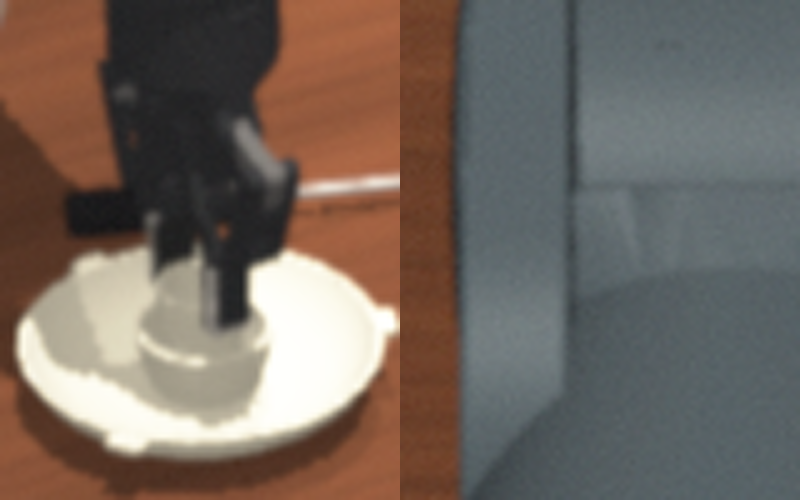

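The small cover is inside the medium's mouth at about px (290,192), with no contact force. I'll lower the last 5 mm.

Request:
play_rows --twist '[[0,0,0],[0,0,0],[0,0,0],[0,0,0],[0,0,0],[0,0,0],[0,0,0],[0,0,0],[0,0,0],[0,0,0]]' --xyz '[[0.1,0,0],[0.2,0,0],[0.3,0,0],[0.35,0,0],[0.4,0,0],[0.45,0,0],[0.5,0,0],[0.5,0,0],[0.5,0,0],[0.5,0,0]]' --hand '[1,1,1,1,1,1,1,1,1,1]'

```text
time: 19.95
tool_pos: [0.4961, 0.0102, 0.0689]
ee_rot: [[0.0, 1.0, -0.001], [-0.0, -0.001, -1.0], [-1.0, 0.0, 0.0]]
wrist_force: [-1.6, 0.1, 5.8]
grip_width: 0.0407
```

It touched at z 0.0689 with 5.8 N; I expected 0.0685. I'll release and lift.

Request:
play_rows --twist '[[0,0,0],[0,0,0],[0,0,0],[0,0,0],[0,0,0],[0,0,0],[0,0,0],[0,0,0],[0,0,0],[0,0,0]]' --xyz '[[-0.03,0,0],[-0.03,0,0],[-0.03,0,0],[-0.03,0,0],[-0.5,0,0],[-1.5,0,0],[-3.5,0,0],[-6,0,0],[-9,0,0],[-12,0,0]]' --hand '[1,-0.4,-0.4,-0.4,-0.4,-0.4,-0.4,-0.4,-0.4,-0.4]'

```text
time: 21.2
tool_pos: [0.496, 0.0103, 0.1905]
ee_rot: [[0.001, 1.0, -0.001], [0.0, -0.001, -1.0], [-1.0, 0.001, -0.0]]
wrist_force: [0.4, -0.2, 0.4]
grip_width: 0.0605
```

Request:
play_rows --twist '[[0,0,0],[0,0,0],[0,0,0],[0,0,0],[0,0,0],[0,0,0],[0,0,0],[0,0,0],[0,0,0],[0,0,0]]' --xyz '[[0,-1,3],[0,-3,7],[0,-5,11],[0,-7,16],[0,-9,21],[0,-11,26],[0,-13,30],[0,-14,32],[0,-14,32],[0,-14,32]]' --hand '[-0.4,-0.4,-0.4,-0.4,-0.4,-0.4,-0.4,-0.4,-0.4,-0.4]'

```text
time: 22.45
tool_pos: [0.356, -0.3092, 0.1891]
ee_rot: [[0.0, 1.0, -0.001], [-0.0, -0.001, -1.0], [-1.0, 0.0, 0.0]]
wrist_force: [0.4, -0.2, 0.0]
grip_width: 0.0598
```

```bash
python3 snap.py m 290 190 340 200
python3 - <<'E'
from h import *
for n in('scene','top'):
    c=dict(np.load(n+'_m.npz')); w=cloud(c); I=c['image'].astype(int)
    P=w[(I.min(2)>70)]; d=np.hypot(P[:,0]-.496,P[:,1]-.0107)
    for nm,lo,hi,r0,r1,R in(('small',.053,.063,0,.03,.0195),('med',.036,.044,.024,.045,.0305),('large',.028,.04,.07,.1,.0815)):
        q=P[(d>=r0)&(d<r1)&(P[:,2]>lo)&(P[:,2]<hi)]
        g=least_squares(lambda p:np.hypot(q[:,0]-p[0],q[:,1]-p[1])-R,[.496,.0107],loss='soft_l1',f_scale=.002)
        A=np.c_[q[:,:2]-g.x,np.ones(len(q))]; pl=np.linalg.lstsq(A,q[:,2],rcond=None)[0]
        print(n,nm,len(q),g.x.round(4),'top z',np.percentile(q[:,2],90).round(4),'slope',pl.round(3))
E
```

```text
22.45 [ 0.356  -0.3092  0.1891] [ 0.36 -0.25  0.05] 0.0598
scene crop origin 250 140 scale 5
top crop origin 300 150 scale 5
scene small 96 [0.498  0.0114] top z 0.0592 slope [0.003 0.013 0.057]
scene med 95 [0.4981 0.0134] top z 0.0417 slope [ 0.006 -0.001  0.039]
scene large 540 [0.4984 0.0112] top z 0.0352 slope [ 0.005 -0.004  0.032]
top small 60 [0.4944 0.0086] top z 0.0613 slope [-0.027  0.001  0.059]
top med 93 [0.4943 0.0099] top z 0.0423 slope [ 0.004 -0.016  0.04 ]
top large 593 [0.4941 0.0083] top z 0.036 slope [0.001 0.001 0.033]
```

View pics/m.png

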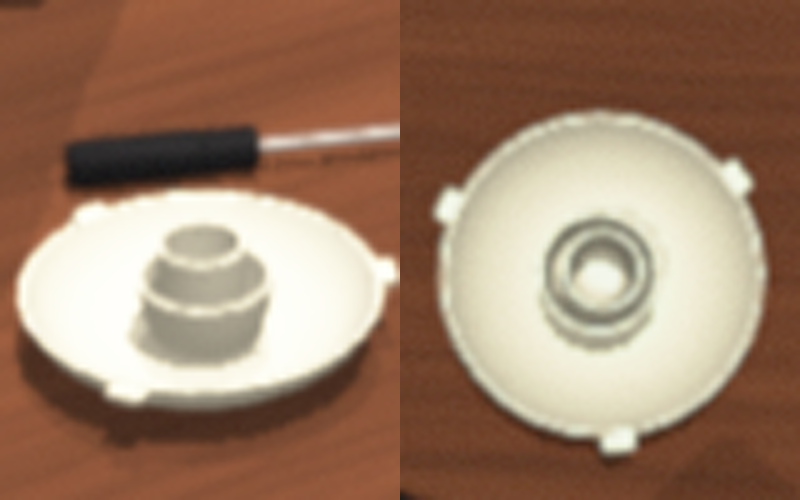

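Both views show the three covers nested and upright at scene px (290,195) and top px (340,205). The fits have them concentric within about 2 mm, with rims at 57–59, 39–40 and 32–33 mm. I'll check the closed sensor and then hand in.

Run:
```python
from h import *
for n,(u,v,h) in {'top':(263,188,22),'scene':(370,187,24)}.items():
    for t in('0','_m'):
        c=dict(np.load(f"{n}{t}.npz")); m,st,ce=rimfit(c,u,v,h,0,0,0); print(n,t,st,ce.round(2))
from station import bot
bot.hand_in(); print('handed in',bot.observe()['time'])
```

```text
top 0 [ 246  171   36   36 1020] [263.45 188.55]
top _m [ 246  171   36   36 1021] [263.46 188.57]
scene 0 [350 173  39  29 838] [369.14 188.  ]
scene _m [350 174  38  28 814] [369.08 188.14]
the job is handed in; nothing more can be done
the job is handed in; nothing more can be done
```

The three covers are nested where the large one stood, and the job was handed in at about 22.5 s. I put the medium cover in the large one first, then the small one in the medium. The arm was clear of everything at hand-in.

- **Fit:** both cameras show the three mouths within about 2 mm of the same centre and upright. The rim heights came out at about 58, 40 and 33 mm, close to the expected 58, 40 and 34 mm.
- **Left in place:** the large cover and the closed sensor had not moved in either view, to measurement accuracy.
- **Contact forces:** the highest wrist force I read was about 21 N, when the medium cover touched down.
- **Disagreements:** the two cameras differed by 2–4 mm in absolute position, so I aligned the covers against the gripper in the pictures. The arm blocked the top view during both placements, so I guided those by the scene view and the contact force. The top-view fit of the small rim gave a slope of 0.027 (about 1.5°) from only 60 points. The scene view gave 0.013 at most, so I took it as noise.

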